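# Load a counting slide into the cell counter's slide holder

## Task

Take the grey counting slide off the lid of the slide box and lay it flat on the cell counter's stage, then slide it under the overhanging display housing into the corner of the slide holder until its inner end is flush against the back fence and its long edge flush against the side fence. Only when it sits home in that corner, swing the holder finger in by its post until the roller bears on the slide's clipped outer corner, and leave it so. Handle the slide gently: do not drop it, jam it against the fences or knock the other things about.

Things in the scene. Friction and masses are not known exactly. Their poses are not given: they have to be found in the camera images.
- slide_center (a point): centre (half-way up) of the loose counting slide: flat grey plate 76 mm long (own x), 36 mm wide (own y), 5 mm thick, about 30 g, two pale windows on top, all four corners clipped at 45 degrees by 5 mm; the same either way round. It starts lying flat on the lid of the slide box, 36 mm above the table, its long axis turned 10 to 70 degrees left of straight ahead
- slide_seat (a point): where the slide's centre is when home in the holder of the cell counter (white instrument fixed to the table, 240 x 214 mm, 248 mm high, its front turned 35 to 60 degrees to the robot's right). Axes: x from the stage's open front edge towards the back fence, y towards the side fence (left, seen from the front), z up. The flat stage top lies 2.5 mm below this point, 40 mm above the table
- fence_corner (a point): inner corner of the two straight metal fences, at stage-top height; axes as slide_seat. The back fence's face runs from here 74 mm towards -y, the side fence's face 68 mm towards -x. Both stand 8 mm above the stage; the side fence is 10 mm thick with free stage beyond it. A slide that is home touches both faces: its centre 38 mm before the back fence, 18 mm to the right of the side fence
- head_edge (a point): middle of the lower front edge of the overhanging display housing (122 mm wide, 58 mm high): 150 mm above the stage, 10 mm nearer the front than the outer end of a slide that is home. Below it a neck (84 mm wide) has its front face 52 mm further in, its underside 55 mm above the stage; its objective hangs to 27 mm. Only a tool leaning back 20 to 45 degrees to the stage's front gets beneath
- stage_front (a point): middle of the stage's open front edge, at stage-top height; axes as slide_seat. The stage is 204 mm wide and flat, free of all but the holder and its finger; from here to the back fence it is 151 mm, to the outer end of a slide that is home 75 mm
- holder_finger (a joint): angle of the holder finger, rad: 0 = its roller bears on the clipped outer corner (away from both fences) of a slide that is home; grows as the finger swings out, anticlockwise from above, to 1.9; starts at 1.35 to 1.7. Passes to -0.12 if no slide is there. The pivot is stiff (0.12 N m friction): it stays where left, and takes about 2.5 N at the post to swing
- finger_pivot (a point): upright pivot of the holder finger, at stage-top height, right of the head; axes as slide_seat. The finger is a metal bar 11 mm wide, its top 7 mm above the stage (pivot cap 11 mm), 90 mm from the pivot to the roller at its end (10 mm across). At joint value 0 it points to (-x, +y), 135 degrees in these axes
- finger_post (a point): middle of the upright round post (10 mm across, from 7 to 33 mm above the stage; this point is 20 mm above the stage) on the holder finger, 50 mm from the pivot: push it sideways to swing the finger
- slide_box: closed teal slide box, loose, 0.6 kg, 100 x 175 x 36 mm high, origin at the centre of its underside, its long side along its own y axis; the counting slide starts on its flat lid, 36 mm above the table
- specimen_tray: shallow clear sorting tray, loose, 128 x 184 x 20 mm, origin at the centre of its underside, long side along its own y; bystander, stands beside the slide box, on either side of it
- beaker: small glass beaker 46 mm across, 58 mm high, origin at its foot; bystander
- jar: specimen jar 46 mm across, 52 mm high, origin at its foot; bystander
- timer: bench timer 70 x 64 x 20 mm, origin at its foot; bystander
- black_marker: marker pen 136 mm long, 14 mm thick, lying along its own y; bystander
- stain: bottle with black cap, 48 mm across, 98 mm high, origin at its foot; bystander

How it is judged:
On the way:
1. the slide lies flat in the corner, against both fences, while the holder finger is still swung out (x of slide_center in the frame of slide_seat between -0.0025 and 0.0025 m and y of slide_center in the frame of slide_seat between -0.0025 and 0.0025 m and z of slide_center in the frame of slide_seat below 0.002 m and angle between the x axis of slide_center and the x axis of slide_seat, either way round below 0.045 rad and value of joint holder_finger above 0.5 rad), for 0.2 s.
At the end, for the whole second after the job is handed in: The slide lies flat on the stage within 2.2 mm of its home place in both directions and within 0.045 rad of square to the fences, at rest, and the holder finger has been swung in until its roller is within about 3 mm of the slide's clipped corner (joint below 0.035 rad and above -0.05) (x of slide_center in the frame of slide_seat between -0.0022 and 0.0022 m and y of slide_center in the frame of slide_seat between -0.0022 and 0.0022 m and z of slide_center in the frame of slide_seat below 0.002 m and angle between the x axis of slide_center and the x axis of slide_seat, either way round below 0.045 rad and value of joint holder_finger between -0.05 and 0.035 rad and linear speed of counting_slide below 0.01 m/s); the robot touches nothing.
It fails at once if the slide was pressed against the cell counter or struck it with more than 40 N (contact force between counting_slide and cell_counter above 40 N).
It fails at once if the slide fell to the table (height (world z) of slide_center below 0.025 m).
It fails at once if the slide box was shoved more than 4 cm (distance of slide_box from where it was at the start of the episode above 0.04 m).
It fails at once if a bystander was shoved more than 3 cm or knocked over (distance of any of specimen_tray, beaker, jar, timer, black_marker, stain from where it was at the start of the episode above 0.03 m or angle between any of beaker, jar, stain's own z axis and vertical above 0.5 rad).
It also fails if it takes over 72 s, if anything falls off the work surface, if the arm or the gripper's body presses on something with over 40 N, if the wrist force passes 120 N, or if a joint passes its speed limit or range.

## Robot

A 6-joint arm with a two-finger parallel gripper is mounted at the origin on a cart in front of the work surface, level with it; the furniture and walls round the work are solid. World frame = base frame: x ahead of the robot, y to its left, z up, the work surface at z = 0. Lengths are in m, angles in rad, forces in N, time in s.
With the tool pointing down it reaches from about 0.3 to 0.75 m from the base axis. Payload 8.5 kg.
Tool frame: the origin (TCP) lies at the centre of the arm's flange, where the gripper is bolted on; the fingertips stand 173 mm ahead of it and the grasp point (between the pads) lies 155 mm ahead of it; z points along the fingers, y is the direction in which the jaws open and shut (so a half turn about z gives the same grasp; the last joint's range is limited). The gripper opens to 85 mm and grips with 20 to 120 N. Pads are 22 mm wide; open, the fingers measure 114 mm over their backs; the gripper's body (76 mm by 85 mm) begins 54 mm behind the grasp point. The pads swing forward as they close: fully open they stand 13 mm farther back than shut.
Start: joints at [-1.322, 0.381, 1.297, -0, 1.464, -0.215], TCP at [0.246, -0.492, 0.405] pointing down, gripper open.
Joint ranges: [-3.11, 3.11], [-0.89, 2.33], [0.22, 2.48], [-1.42, 4.56], [0.17, 2.85], [-2.88, 2.88]. Speed limits (rad/s): [2.39, 2.39, 3.14, 3.14, 3.14, 3.14].

## Interface

Orientations are given as [roll, pitch, yaw] about the fixed x, y, z axes, in that order (R = Rz(yaw) Ry(pitch) Rx(roll)).
In Python, from cell import robot, cams gives the robot as it stands. Calls block until the motion is done:
- robot.move_ptp(position, orientation): joint-space move of the TCP to a pose.
- robot.servo_line(position, rate=0.15, ori=None, stop_force=None): straight line of the TCP; ori=None keeps the orientation; rate is the mean speed in m/s. With stop_force (N) it stops when the force on the tool has changed by that much, and returns True; else False.
- robot.goto_joints(angles): joint-space move.
- robot.grip(opening): finger opening in m; the grip force is fixed at half the most; returns when the fingers have stopped.
- robot.pause(seconds).
- robot.ik(position, orientation): joint angles nearest the present ones, or None.
- robot.state(): the state.
- cams.grab_frame(name): name is "scene" or "side" or "wrist"; returns the picture (420x560x3 uint8, red, green, blue); there is no depth.
- cams.camera_params(name): a dict with "mtx" (3x3 intrinsics, pixels), "rvec" (rotation vector, rad) and "tvec" (3), from world to camera coordinates, as OpenCV has them. Camera axes: x right, y down, z forward; pixel columns grow to the right and rows downward; lengths in m; the calibration is good to about 2 mm. The wrist camera is an equidistant fisheye: a pixel r from the principal point sees the ray r / f radians off the axis. A picture is of the moment at which its call begins: read the wrist's pose just before it. camera_params takes no time and is no camera call; for the wrist camera it gives the pose at the moment of the call.
A pose or a line that the arm cannot do raises robot.PlanningError and nothing moves.
- robot.finish_job(): hands the job in, once; it reports no verdict.
The state is a dict: "time": time; "qpos": joint angles; "joint_vel": joint speeds; "effort": joint torques, N m; "position": TCP position; "orientation": TCP orientation; "ft_force": force on the tool from outside, world axes, zero at the start; "torque": the same for the moment, N m; "gripper_width": finger opening in m.
Only numpy, scipy, OpenCV 4.12 (cv2) and the standard library are available. Lean on these libraries where they do the work, as an engineer would, in place of code of your own. Each camera call takes 0.05 s, during which the arm holds its last target.

## Working session

There is one attempt and no reset: what is moved stays moved. The work goes in short steps, each a Python script; the robot and the scene stay as the last script left them, time stands still between calls to the robot, and variables do not carry over. Pictures are saved under pics/ and viewed, and the job is handed in when it is done.

```bash
ls; mkdir -p pics; cat > h.py <<'E'
import numpy as np, cv2
from cell import robot, cams
def save(n,fn):
    im=cams.grab_frame(n); cv2.imwrite('pics/'+fn,cv2.cvtColor(im,cv2.COLOR_RGB2BGR)); return im
def cam(n):
    p=cams.camera_params(n); R=cv2.Rodrigues(np.array(p['rvec'],float))[0]; t=np.array(p['tvec'],float).ravel(); return np.array(p['mtx'],float),R,t
def ray(c,uv,fish=False):
    K,R,t=c; d=np.array([(uv[0]-K[0,2])/K[0,0],(uv[1]-K[1,2])/K[1,1],1.])
    if fish:
        th=np.hypot(d[0],d[1]); s=np.sin(th)/th if th>1e-9 else 1; d=np.array([d[0]*s,d[1]*s,np.cos(th)])
    return -R.T@t, R.T@d
def plane(c,uv,z,fish=False):
    o,d=ray(c,uv,fish); return o+d*(z-o[2])/d[2]
def proj(c,P,fish=False):
    K,R,t=c; p=R@np.asarray(P,float)+t
    if fish:
        r=np.hypot(p[0],p[1]); th=np.arctan2(r,p[2]); a=p[:2]/r*th
    else: a=p[:2]/p[2]
    return np.array([K[0,0]*a[0]+K[0,2],K[1,1]*a[1]+K[1,2]])
def tri(c1,u1,c2,u2,f1=False,f2=False):
    o1,d1=ray(c1,u1,f1);o2,d2=ray(c2,u2,f2)
    A=np.stack([d1,-d2],1);s=np.linalg.lstsq(A,o2-o1,rcond=None)[0]
    a=o1+d1*s[0];b=o2+d2*s[1];return (a+b)/2,np.linalg.norm(a-b)
E
python3 - <<'E'
from h import *
for n in('scene','side','wrist'):
    save(n,n+'0.png');K,R,t=cam(n);print(n,K.tolist(),(-R.T@t).round(3),R[2].round(3))
s=robot.state();print(s['time'],s['position'],s['orientation'],s['gripper_width'])
E
```

```text
pics
scene [[392.5393213972026, 0.0, 283.5197323800673], [0.0, 392.5393213972026, 206.6592748225419], [0.0, 0.0, 1.0]] [-0.311  0.161  0.791] [ 0.783 -0.213 -0.585]
side [[421.4442001095038, 0.0, 286.0912178355575], [0.0, 421.4442001095038, 210.88635404977384], [0.0, 0.0, 1.0]] [ 0.831 -0.904  0.798] [-0.275  0.754 -0.597]
wrist [[325.19226210127806, 0.0, 282.2714046338664], [0.0, 325.19226210127806, 207.16710949063835], [0.0, 0.0, 1.0]] [ 0.318 -0.454  0.372] [-0.283 -0.141 -0.949]
0.15 [ 0.24601497 -0.49187413  0.40427528] [-3.14053498e+00 -2.20519657e-04  4.63802951e-01] 0.08519565267740531
```

View pics/scene0.png

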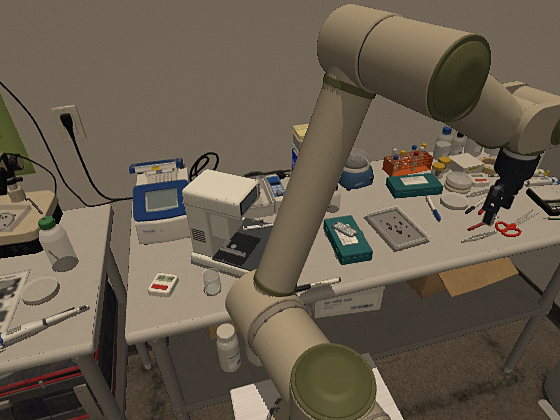

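View pics/side0.png

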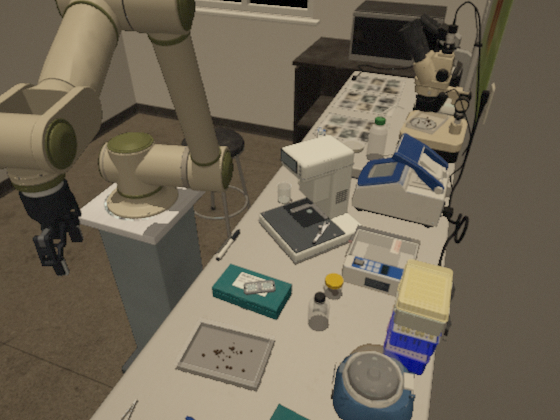

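View pics/wrist0.png

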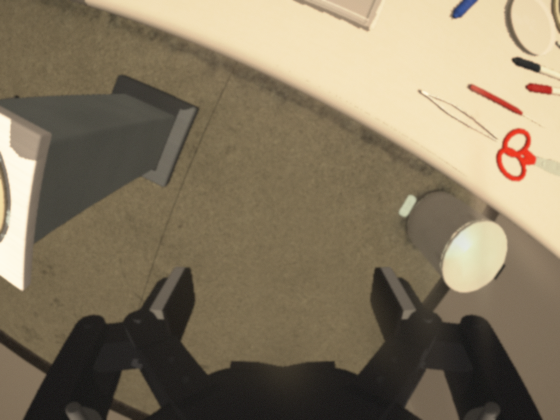

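The side view shows the slide box at about (253,290) with the slide at (260,287), and the cell counter's stage at about (305,228). The scene view has the slide at about (346,229). I'll zoom in on these.

```bash
python3 - <<'E'
import cv2
a=cv2.imread('pics/side0.png');b=cv2.imread('pics/scene0.png')
def c(im,x,y,w,h,fn):
    s=min(800/w,600/h);cv2.imwrite('pics/'+fn,cv2.resize(im[y:y+h,x:x+w],None,fx=s,fy=s,interpolation=cv2.INTER_CUBIC));print(fn,s)
c(a,200,130,200,150,'side_z.png');c(b,180,165,200,120,'scene_z.png')
c(a,205,255,133,100,'side_box.png')
E
```

```text
side_z.png 4.0
scene_z.png 4.0
side_box.png 6.0
```

View pics/side_z.png

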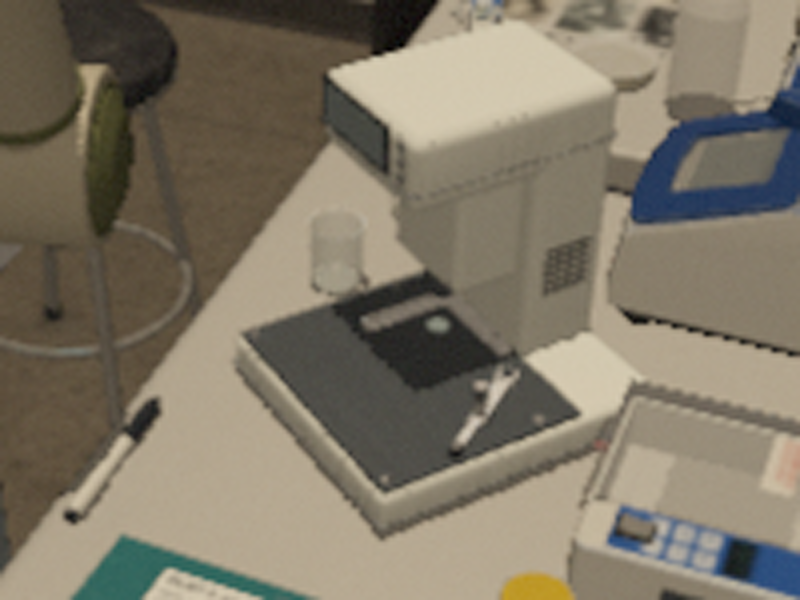

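View pics/scene_z.png

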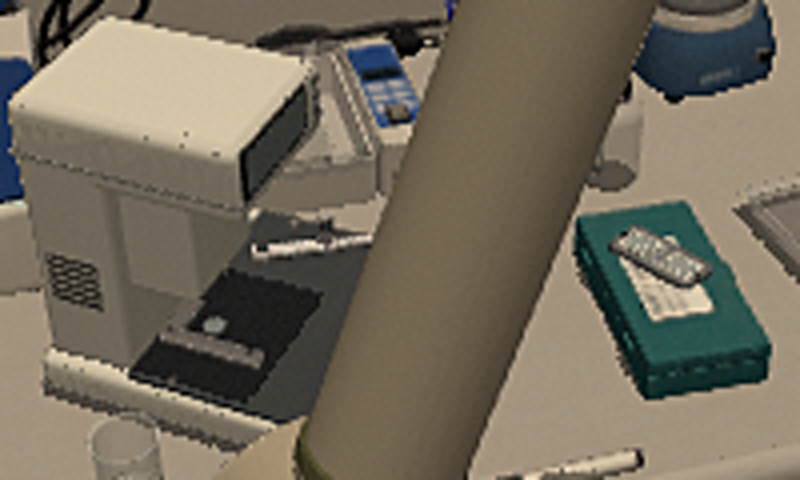

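View pics/side_box.png

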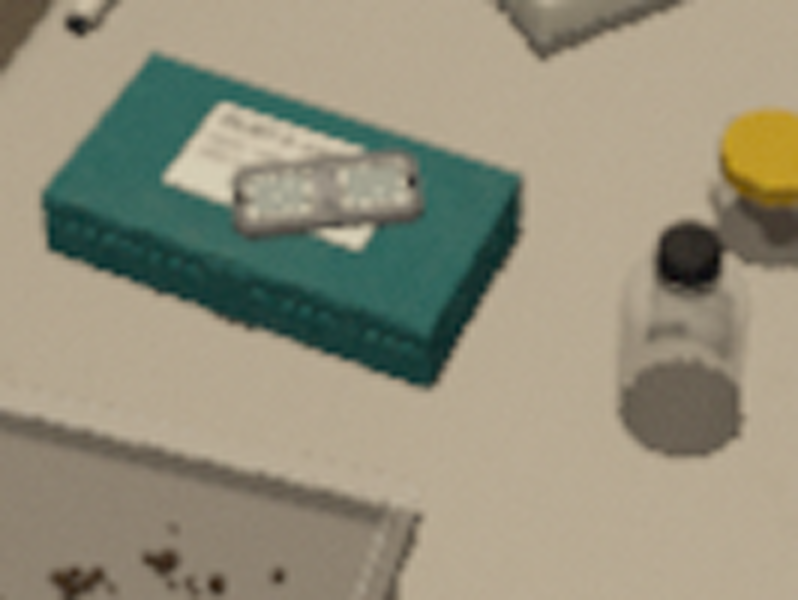

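```bash
python3 - <<'E'
from h import *
c=cam('side')
def z(p,h,o=(200,130),s=4): return plane(c,(o[0]+(p[0]+.5)/s-.5,o[1]+(p[1]+.5)/s-.5),h).round(4)
A,B,C=[z(p,.04) for p in((243,338),(385,490),(580,412))]
print('stage',A,B,C,np.linalg.norm(A-B),np.degrees(np.arctan2(*(A-B)[:2])), 'sidelen',np.linalg.norm(C-B))
bx=lambda p,h:z(p,h,(205,255),6)
for p in((155,55),(520,180),(432,333),(45,195)):print('box',bx(p,.036))
S=[bx(p,.041) for p in((238,172),(410,152),(424,205),(248,236))];print('slide',S)
print('marker',z((72,515),.007),z((152,405),.007));print('beaker',z((340,290),0));print('stain',bx((682,450),0),'jar',bx((775,150),.052))
E
```

```text
stage [0.4161 0.0104 0.04  ] [ 0.5707 -0.1093  0.04  ] [0.6719 0.0176 0.04  ] 0.19552301654792456 -52.25095223348287 sidelen 0.16231158307403698
box [ 0.4262 -0.2086  0.036 ]
box [ 0.598  -0.2205  0.036 ]
box [ 0.5938 -0.3075  0.036 ]
box [ 0.4213 -0.2978  0.036 ]
slide [array([ 0.491 , -0.2623,  0.041 ]), array([ 0.5521, -0.2266,  0.041 ]), array([ 0.5683, -0.2517,  0.041 ]), array([ 0.5094, -0.2922,  0.041 ])]
marker [ 0.3689 -0.1759  0.007 ] [ 0.3681 -0.0496  0.007 ]
beaker [0.442  0.1471 0.    ]
stain [ 0.6932 -0.2979  0.    ] jar [ 0.6939 -0.1818  0.052 ]
```

```bash
cat >> h.py <<'E'
from scipy.spatial.transform import Rotation as Rot
def ori(psi,L,flip=True):
    """tool leaning back by L from vertical, fingers pointing along heading psi; flip: tool x on underside"""
    z=np.array([np.cos(psi)*np.sin(L),np.sin(psi)*np.sin(L),-np.cos(L)])
    x=np.array([np.cos(psi)*np.cos(L),np.sin(psi)*np.cos(L),np.sin(L)])*(-1 if flip else 1)
    return Rot.from_matrix(np.stack([x,np.cross(z,x),z],1))
def tcp(tip,psi,L,flip=True,d=0.173):
    r=ori(psi,L,flip); return np.asarray(tip)-d*r.as_matrix()[:,2], r.as_euler('xyz')
def so(): # state orientation matrix
    s=robot.state(); return np.array(s['position']),Rot.from_euler('xyz',s['orientation']).as_matrix()
E
python3 - <<'E'
from h import *
for L in (0,25,35,40):
  for psi in (34,52):
   for f in (True,False):
    for nm,t in(('slide',(.51,-.272,.04)),('seat',(.56,.04,.045))):
     q=robot.ik(*tcp(t,np.radians(psi),np.radians(L),f)); print(L,psi,f,nm,None if q is None else np.round(q,2))
E
```

```text
0 34 True slide [-0.69  0.63  1.47  0.    1.04 -2.86]
0 34 True seat [-0.14  0.6   1.52  0.    1.02 -2.3 ]
0 34 False slide [-0.69  0.63  1.47 -0.    1.04  0.28]
0 34 False seat [-0.14  0.6   1.52 -0.    1.02  0.84]
0 52 True slide None
0 52 True seat [-0.14  0.6   1.52  0.    1.02 -2.62]
0 52 False slide [-0.69  0.63  1.47 -0.    1.04 -0.03]
0 52 False seat [-0.14  0.6   1.52 -0.    1.02  0.52]
25 34 True slide None
25 34 True seat None
25 34 False slide [-0.89  0.61  1.62  0.55  0.95 -0.25]
25 34 False seat [-0.3   0.53  1.8   0.6   0.62  0.22]
25 52 True slide [-0.89  0.65  1.52  0.48  1.12  2.67]
25 52 True seat None
25 52 False slide [-0.89  0.65  1.52  0.48  1.12 -0.47]
25 52 False seat [-0.33  0.56  1.73  0.59  0.8  -0.08]
35 34 True slide [-0.97  0.64  1.66  0.76  0.99  2.67]
35 34 True seat None
35 34 False slide [-0.97  0.64  1.66  0.76  0.99 -0.47]
35 34 False seat [-0.37  0.54  1.9   1.04  0.58 -0.25]
35 52 True slide [-0.95  0.69  1.53  0.63  1.2   2.53]
35 52 True seat [-0.41  0.58  1.8   0.88  0.81  2.75]
35 52 False slide [-0.95  0.69  1.53  0.63  1.2  -0.61]
35 52 False seat [-0.41  0.58  1.8   0.88  0.81 -0.39]
40 34 True slide [-1.    0.66  1.68  0.85  1.02  2.57]
40 34 True seat [-0.4   0.56  1.95  1.26  0.6   2.64]
40 34 False slide [-1.    0.66  1.68  0.85  1.02 -0.57]
40 34 False seat [-0.4   0.56  1.95  1.26  0.6  -0.5 ]
40 52 True slide [-0.98  0.71  1.53  0.7   1.25  2.47]
40 52 True seat [-0.45  0.59  1.84  1.01  0.84  2.6 ]
40 52 False slide [-0.98  0.71  1.53  0.7   1.25 -0.67]
40 52 False seat [-0.45  0.59  1.84  1.01  0.84 -0.54]
```

```bash
python3 - <<'E'
from h import *
L=np.radians(40);psi=np.radians(34)
p,o=tcp((.515,-.269,.04),psi,L,d=.173+.11)
robot.move_ptp(p,o); robot.pause(.2)
c=cam('wrist');save('wrist','w1.png');np.savez('w1.npz',*c)
print(robot.state()['time'],np.linalg.norm(so()[0]-p))
pos,R=so();cp=-c[1].T@c[2];print('cam in tool',R.T@(cp-pos),'dir',R.T@c[1][2])
c=cam('side');save('side','s1.png');save('scene','sc1.png')
E
```

```text
2.825 6.743728327895141e-05
cam in tool [0.08214858 0.00109989 0.03162956] dir [-3.17521735e-01  4.41145036e-04  9.48250891e-01]
```

View pics/w1.png

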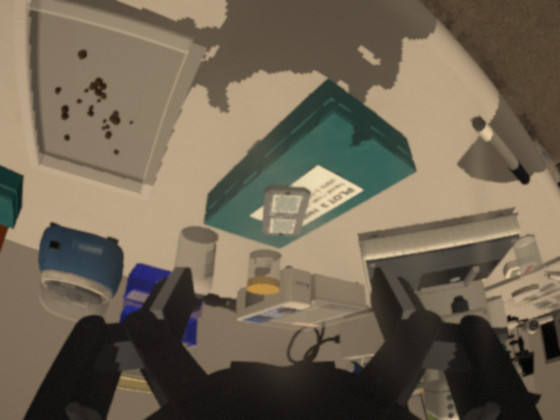

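View pics/sc1.png

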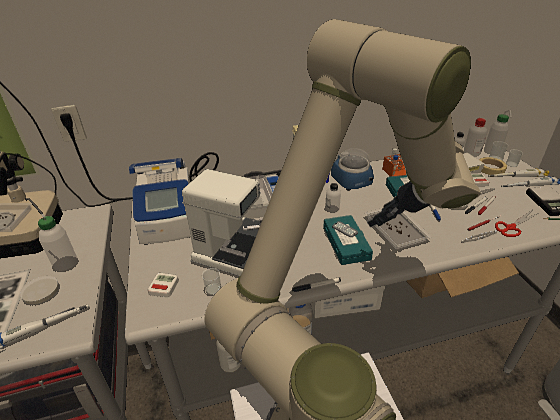

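The wrist view shows the slide at about (286,211), oriented almost along the tool, and the stage beyond it at about (430,260). I'll zoom in to get its outline.

```bash
python3 - <<'E'
import cv2
a=cv2.imread('pics/w1.png')
cv2.imwrite('pics/w1z.png',cv2.resize(a[175:250,240:340],None,fx=8,fy=8,interpolation=cv2.INTER_CUBIC))
cv2.imwrite('pics/w1c.png',cv2.resize(a[190:310,350:550],None,fx=4,fy=4,interpolation=cv2.INTER_CUBIC))
E
```

```text
(no output)
```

View pics/w1z.png

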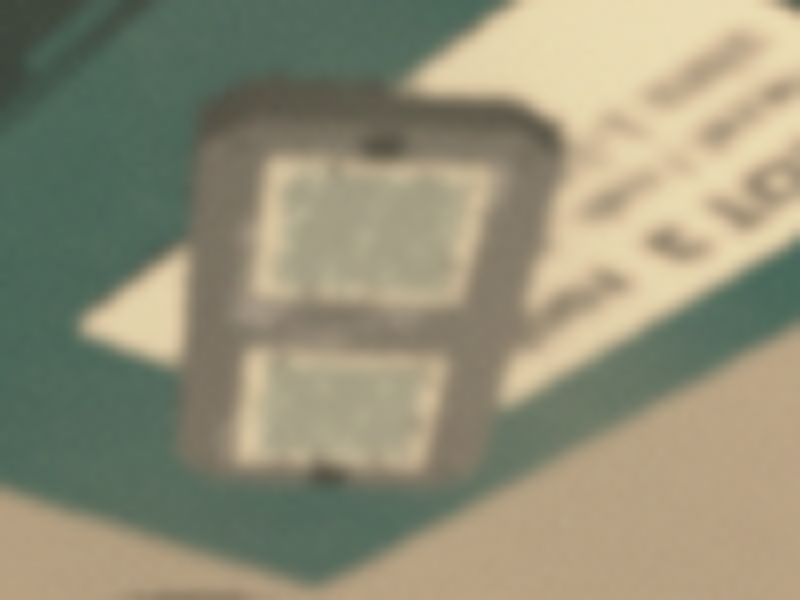

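View pics/w1c.png

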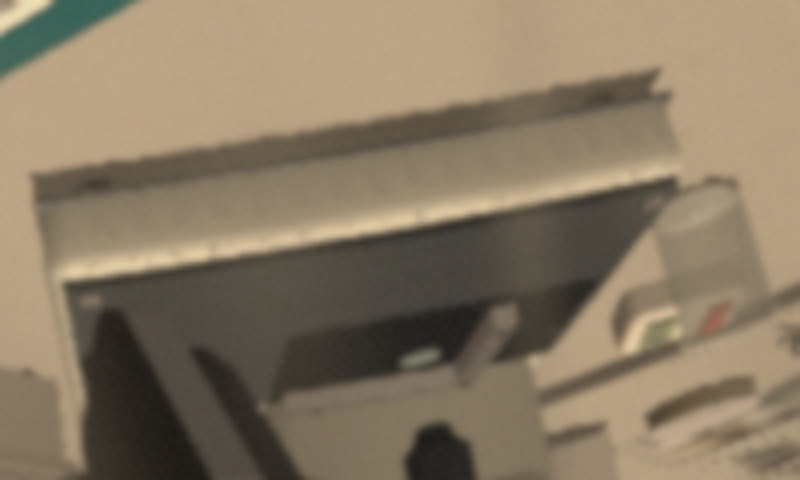

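```bash
python3 - <<'E'
from h import *
d=np.load('w1.npz');c=[d[k] for k in d.files]
P=lambda p,z=.041:plane(c,(240+(p[0]+.5)/8-.5,175+(p[1]+.5)/8-.5),z,True)[:2]
E=[P(p) for p in((208,140),(182,460),(560,165),(493,470))]
W=np.array([P(p) for p in((262,155),(497,172),(465,305),(248,298),(245,347),(452,355),(425,470),(232,465))])
N=[P(p) for p in((380,135),(325,478))]
print('win centre',W.mean(0), 'notch',N,np.mean(N,0),np.linalg.norm(N[0]-N[1]))
a=lambda u,v:np.degrees(np.arctan2(*(v-u)[::-1]))
print('ang',a(E[0],E[1]),a(E[2],E[3]),a(N[0],N[1]),a((W[0]+W[1])/2,(W[6]+W[7])/2))
t=(E[1]-E[0])/np.linalg.norm(E[1]-E[0]);n=np.array([-t[1],t[0]]);print('width',n@(E[0]-E[2]),n@(E[1]-E[3]),'cross centre off',n@(np.mean(E,0)-W.mean(0)))
Q=lambda p,z=.04:plane(c,(350+(p[0]+.5)/4-.5,190+(p[1]+.5)/4-.5),z,True)[:2]
A=Q((680,182));B=Q((65,282));print('stage front corners',A,B,np.linalg.norm(A-B),90+a(A,B))
print('fence corner-ish back-fence top right end, sidefence front',Q((265,408),.048),Q((463,382),.048),Q((518,318),.048))
E
```

```text
win centre [ 0.52689153 -0.25820025] notch [array([ 0.49508023, -0.27667008]), array([ 0.55798887, -0.24094873])] [ 0.52653455 -0.2588094 ] 0.0723430123033733
ang 28.894970564834388 31.188856067872898 29.58916867944792 29.394943377816137
width -0.03404459888466091 -0.03664873350518563 cross centre off 0.0006738444548613537
stage front corners [0.40907995 0.0110197 ] [ 0.56090905 -0.11852199] 0.1995823786964129 49.52895085566482
fence corner-ish back-fence top right end, sidefence front [0.59906762 0.04127733] [0.54064291 0.10623218] [0.48972351 0.04965254]
```

```bash
cat >> h.py <<'E'
LL=np.radians(40)
def pose(corner,psi,L=LL,d=0.167):
    """lower (tool-x side) corner of the fingertips at 'corner'"""
    r=ori(psi,L).as_matrix(); return np.asarray(corner)-d*r[:,2]-.011*r[:,0], ori(psi,L).as_euler('xyz')
def cpos(d=0.167):
    p,R=so(); return p+d*R[:,2]+.011*R[:,0]
E
python3 - <<'E'
from h import *
psi=np.radians(29.7)
c=np.array([.527,-.2585,.036])-.022*np.array([np.cos(psi),np.sin(psi),0])
robot.grip(.046)
p,o=pose(c+[0,0,.02],psi)
robot.servo_line(p,ori=o,rate=.12);robot.pause(.2)
cc=cam('wrist');save('wrist','w2.png');np.savez('w2.npz',*cc)
s=robot.state();print(s['time'],s['gripper_width'],s['ft_force'])
for q in (c,):print(proj(cc,[*c[:2],.041],True),proj(cc,[.527,-.2585,.041],True))
E
```

```text
4.65 0.046112679887480044 [ 0.1016715   0.06766013 -0.50862983]
[280.58570163 230.86837385] [280.77038067 249.15295445]
```

View pics/w2.png

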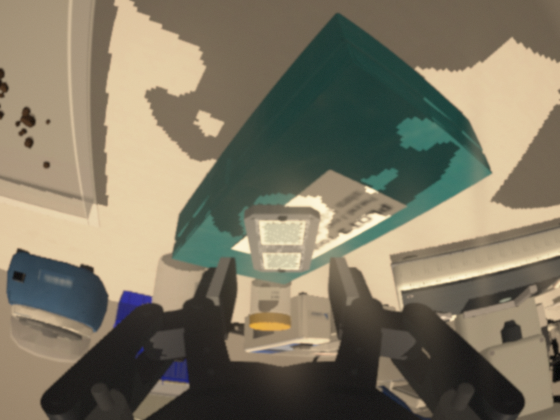

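The slide is centred between the fingers at column 283 and squarely aligned. Next I'll touch down and grip.

```bash
python3 - <<'E'
from h import *
p,R=so();z0=p[2]
hit=robot.servo_line(p+[0,0,-.03],rate=.02,stop_force=2.0)
p1,_=so();print('hit',hit,'dz',p1[2]-z0,'corner',cpos(),robot.state()['ft_force'])
E
```

```text
hit True dz -0.019515294517791743 corner [ 0.50782052 -0.26959944  0.03684919] [-0.97345363 -1.38659499  4.16666785]
```

```bash
python3 - <<'E'
from h import *
p,R=so()
robot.servo_line(p+[0,0,.0017],rate=.02)
robot.grip(.02);s=robot.state();print(s['gripper_width'],s['ft_force'],cpos())
robot.servo_line(so()[0]+[0,0,.06],rate=.08);robot.pause(.2)
s=robot.state();print(s['time'],s['gripper_width'],s['ft_force'])
cc=cam('wrist');save('wrist','w3.png');np.savez('w3.npz',*cc);save('side','s3.png')
E
```

```text
0.03179891861018422 [-4.01860675 -1.47457687  5.07991298] [ 0.50758976 -0.26967714  0.03871338]
7.25 0.03238034137806489 [ 0.39124535 -0.10757338 -0.67175761]
```

View pics/w3.png

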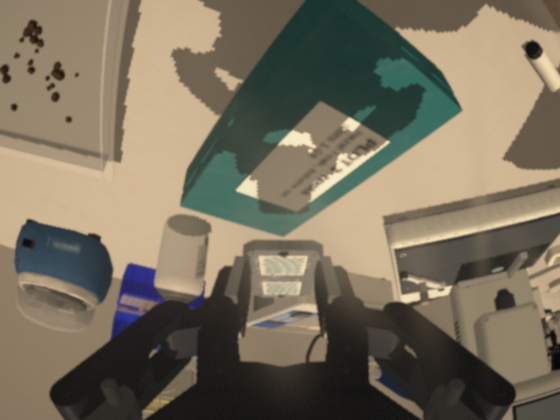

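View pics/s3.png

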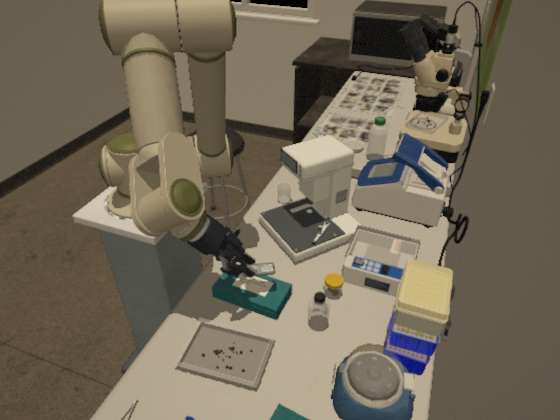

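```bash
python3 - <<'E'
from h import *
d=np.load('w3.npz');c=[d[k] for k in d.files]
psi=np.radians(29.7);u=np.array([np.cos(psi),np.sin(psi),0]);v=np.array([-u[1],u[0],0])
for a,b in((-.038,-.013),(-.038,.013),(.038,-.013),(.038,.013)):print(proj(c,np.array([.527,-.2585,.1025])+a*u+b*v,True).round(1))
psi=np.radians(50);x=np.array([np.cos(psi),np.sin(psi)])
p,o=tcp([*(np.array([.488,-.052])-.10*x),.24],psi,LL)
robot.move_ptp(p,o);robot.pause(.3)
cc=cam('wrist');im=save('wrist','w4.png');np.savez('w4.npz',*cc);print(robot.state()['time'],robot.state()['gripper_width'])
a=cv2.imread('pics/w3.png');cv2.imwrite('pics/w3z.png',cv2.resize(a[225:315,220:340],None,fx=6,fy=6,interpolation=cv2.INTER_CUBIC))
E
```

```text
[248.4 254.8]
[310.2 254.8]
[259.7 301.3]
[300.7 301.3]
8.5583 0.03203952799418801
```

View pics/w3z.png

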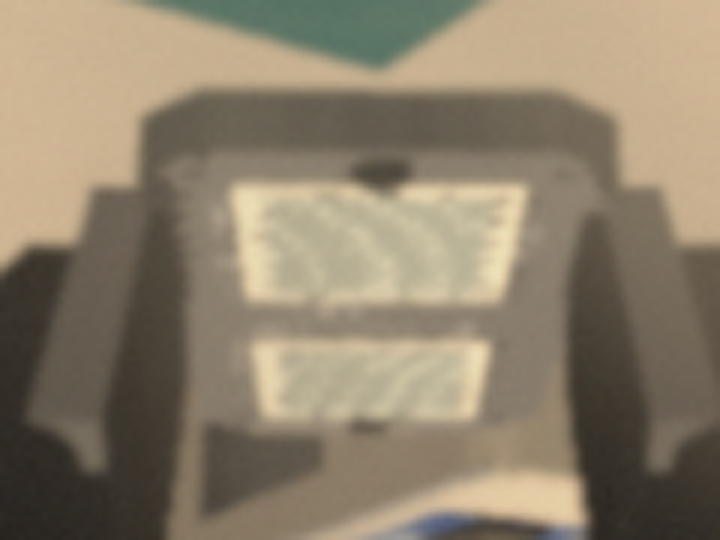

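View pics/w4.png

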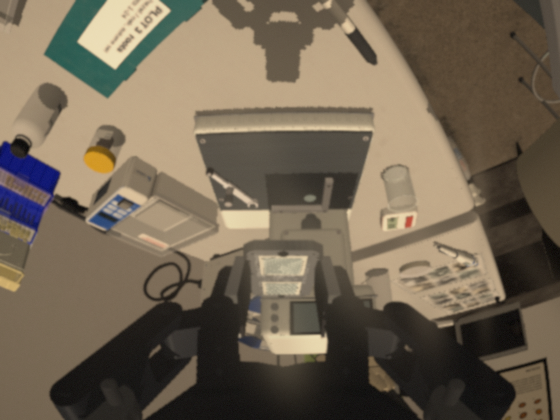

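```bash
python3 - <<'E'
import cv2
a=cv2.imread('pics/w4.png')
cv2.imwrite('pics/w4z.png',cv2.resize(a[95:245,185:385],None,fx=4,fy=4,interpolation=cv2.INTER_CUBIC))
cv2.imwrite('pics/w4y.png',cv2.resize(a[160:250,195:345],None,fx=5.3333,fy=5.33333,interpolation=cv2.INTER_CUBIC))
E
```

```text
(no output)
```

View pics/w4z.png

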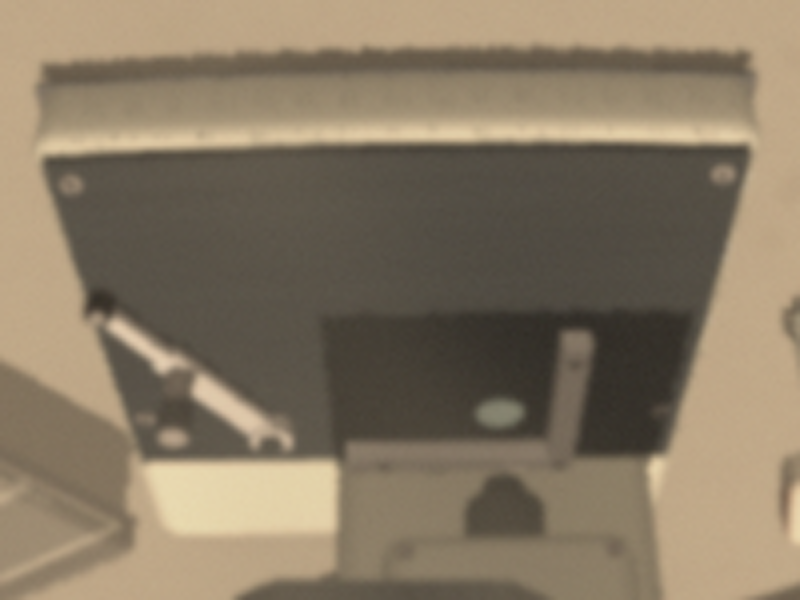

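View pics/w4y.png

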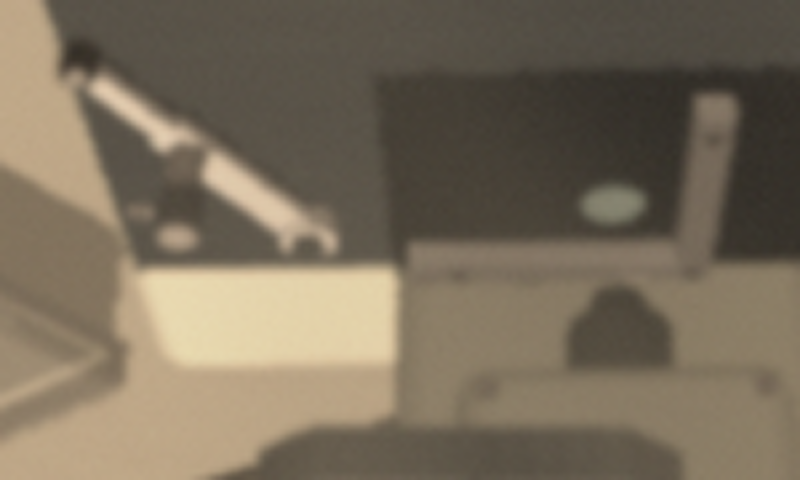

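```bash
python3 - <<'E'
from h import *
d=np.load('w4.npz');c=[d[k] for k in d.files]
Q=lambda p,z=.04:plane(c,(185+(p[0]+.5)/4-.5,95+(p[1]+.5)/4-.5),z,True)[:2]
A=Q((750,146));B=Q((42,157));C=Q((145,458));D=Q((668,455))
F=Q((550,441));Sf=Q((563,333));Bf=Q((347,441))
dg=lambda v:np.degrees(np.arctan2(v[1],v[0]))
N=np.linalg.norm
print('front',A,B,N(A-B),'sides',N(B-C),N(A-D)); 
print('yaw: front',dg(A-B)-90,'right',dg(C-B),'left',dg(D-A),'sidef',dg(F-Sf),'backf',dg(F-Bf)-90)
print('F',F,'side len',N(F-Sf),'back len',N(F-Bf))
yaw=np.radians(dg(A-B)-90);x=np.array([np.cos(yaw),np.sin(yaw)]);y=np.array([-x[1],x[0]]);m=(A+B)/2
for nm,P in(('F',F),('Sf',Sf),('Bf',Bf),('C',C),('D',D),('roller',Q((100,303),.044)),('pivot',Q((272,438),.051)),('postbase',Q((178,372),.047)),('posttop',Q((173,438),.073)),('postmark',Q((178,366),.047))):print(nm,P.round(4),'x',(x@(P-m)).round(4),'y',(y@(P-m)).round(4))
E
```

```text
front [0.40957216 0.0130837 ] [ 0.56520272 -0.11170293] 0.19948076026139955 sides 0.1646204139126779 0.16719016064148637
yaw: front 51.27690464306227 right 51.52785040498665 left 51.92004479173225 sidef 52.229082395290675 backf 49.940682897584935
F [0.54213591 0.10669948] side len 0.06751923426421935 back len 0.07564752854498653
F [0.5421 0.1067] x 0.156 y 0.0549
Sf [0.5008 0.0533] x 0.0885 y 0.0538
Bf [0.6   0.058] x 0.1542 y -0.0207
C [0.6676 0.0172] x 0.1646 y -0.099
D [0.5127 0.1447] x 0.1672 y 0.1016
roller [ 0.6007 -0.0595] x 0.0629 y -0.0948
pivot [0.6072 0.0262] x 0.1339 y -0.0462
postbase [ 0.6068 -0.0197] x 0.0978 y -0.0746
posttop [ 0.6064 -0.0192] x 0.0979 y -0.074
postmark [ 0.6042 -0.0221] x 0.0943 y -0.0741
```

```bash
cat >> h.py <<'E'
YAW=np.radians(51.4)
SX=np.array([np.cos(YAW),np.sin(YAW)]);SY=np.array([-SX[1],SX[0]])
M=np.array([0.48738744,-0.04930961])
def st(x,y,h): # stage coords -> world
    return np.array([*(M+x*SX+y*SY),.04+h])
def ts(P): P=np.asarray(P);return np.array([SX@(P[:2]-M),SY@(P[:2]-M),P[2]-.04])
E
python3 - <<'E'
from h import *
p,o=pose(st(.066,.033,.03),YAW)
robot.servo_line(p,ori=o,rate=.12);robot.pause(.2)
cc=cam('wrist');save('wrist','w5.png');np.savez('w5.npz',*cc);save('side','s5.png')
s=robot.state();print(s['time'],s['gripper_width'],s['ft_force'],ts(cpos()))
a=cv2.imread('pics/s5.png');cv2.imwrite('pics/s5z.png',cv2.resize(a[130:280,200:400],None,fx=4,fy=4,interpolation=cv2.INTER_CUBIC))
E
```

```text
11.075 0.03218439191009127 [ 0.15785071 -0.46901739  0.24814775] [0.0659486  0.03295468 0.03007978]
```

View pics/w5.png

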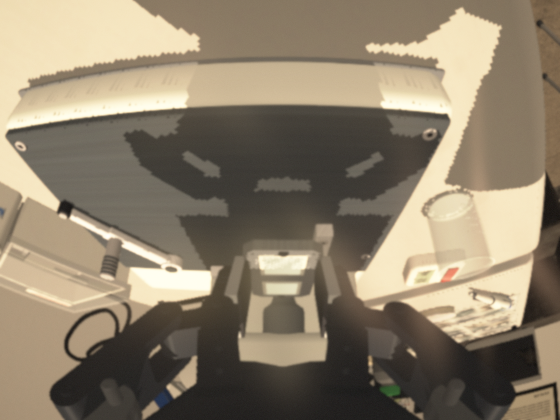

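View pics/s5z.png

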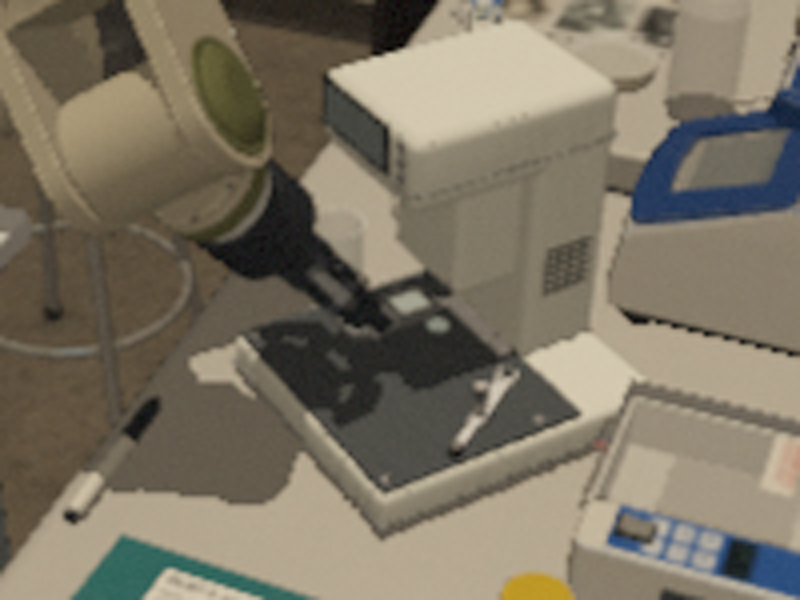

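```bash
python3 - <<'E'
import cv2
a=cv2.imread('pics/w5.png')
cv2.imwrite('pics/w5z.png',cv2.resize(a[205:315,220:360],None,fx=5.5,fy=5.5,interpolation=cv2.INTER_CUBIC))
E
```

```text
(no output)
```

View pics/w5z.png

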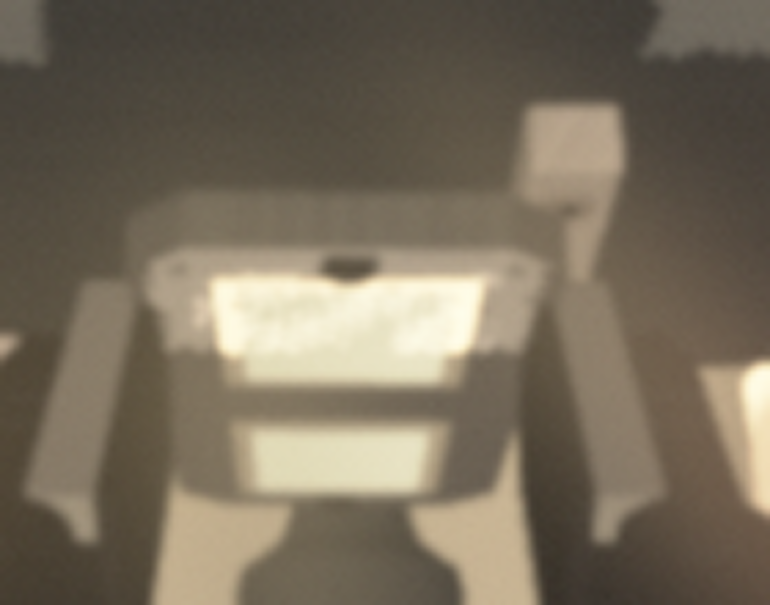

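```bash
python3 - <<'E'
from h import *
d=np.load('w5.npz');c=[d[k] for k in d.files]
Q=lambda p,h:ts(plane(c,(220+(p[0]+.5)/5.5-.5,205+(p[1]+.5)/5.5-.5),.04+h,True)).round(4)
print('fence base',Q((527,103),0),Q((620,103),0),'top',Q((522,173),.008),Q((624,178),.008))
for h in(.0275,.0325):print('slide',h,Q((185,190),h),Q((500,190),h),Q((185,248),h),Q((505,248),h),'notch',Q((348,272),h),'inner end',Q((240,498),h),Q((430,498),h), 'L/R outer',Q((150,285),h),Q((545,285),h))
d=np.load('w4.npz');c=[d[k] for k in d.files]
E
```

```text
fence base [0.086  0.0528 0.    ] [0.0861 0.0625 0.    ] top [0.0861 0.0519 0.008 ] [0.0874 0.0625 0.008 ]
slide 0.0275 [0.0498 0.0216 0.0275] [0.0498 0.0461 0.0275] [0.0609 0.0207 0.0275] [0.0609 0.0473 0.0275] notch [0.0658 0.0343 0.0275] inner end [0.1364 0.0213 0.0275] [0.1363 0.0444 0.0275] L/R outer [0.069  0.017  0.0275] [0.069  0.0515 0.0275]
slide 0.0325 [0.0395 0.0226 0.0325] [0.0394 0.0451 0.0325] [0.0497 0.0218 0.0325] [0.0496 0.0462 0.0325] notch [0.0542 0.0343 0.0325] inner end [0.1189 0.0223 0.0325] [0.1188 0.0435 0.0325] L/R outer [0.0571 0.0184 0.0325] [0.057  0.0501 0.0325]
```

```bash
python3 - <<'E'
from h import *
p,o=pose(st(.066,.027,.010),YAW)
robot.servo_line(p,ori=o,rate=.06);robot.pause(.2)
f0=np.array(robot.state()['ft_force'])
hit=robot.servo_line(so()[0]+[0,0,-.0095],rate=.012,stop_force=1.5)
s=robot.state();print(hit,s['time'],ts(cpos()),s['ft_force']-f0)
E
```

```text
True 12.3667 [0.06600928 0.0270327  0.00297867] [-0.63941605 -0.2983341   3.25417815]
```

```bash
python3 - <<'E'
from h import *
robot.grip(.05)
p,R=so();robot.servo_line(p-.07*R[:,2],rate=.12);robot.pause(.2)
cc=cam('wrist');save('wrist','w6.png');np.savez('w6.npz',*cc)
s=robot.state();print(s['time'],s['gripper_width'])
a=cv2.imread('pics/w6.png');cv2.imwrite('pics/w6z.png',cv2.resize(a[180:280,210:350],None,fx=5.5,fy=5.5,interpolation=cv2.INTER_CUBIC))
E
```

```text
13.6667 0.04995643427774943
```

View pics/w6z.png

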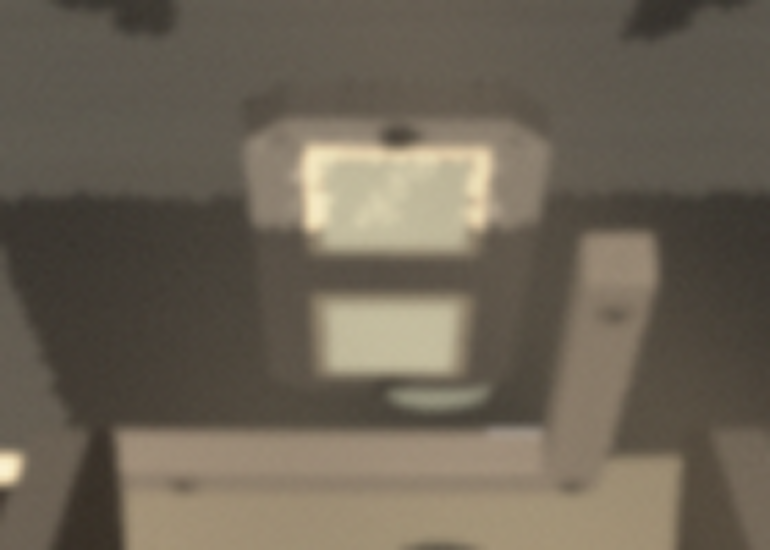

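```bash
python3 - <<'E'
from h import *
d=np.load('w6.npz');c=[d[k] for k in d.files]
Q=lambda p,h:ts(plane(c,(210+(p[0]+.5)/5.5-.5,180+(p[1]+.5)/5.5-.5),.04+h,True)).round(4)
print('outer end',Q((270,122),.005),Q((525,122),.005),'inner',Q((270,385),.005),Q((510,385),.005))
print('R edge',Q((246,150),.005),Q((266,370),.005),'L edge',Q((550,152),.005),Q((516,370),.005))
print('fence',Q((583,235),0),Q((550,430),0),Q((115,430),0),Q((655,235),0),'win',Q((398,250),.005))
E
```

```text
outer end [0.0513 0.014  0.005 ] [0.0513 0.043  0.005 ] inner [0.1245 0.0095 0.005 ] [0.1245 0.0453 0.005 ]
R edge [0.0574 0.0109 0.005 ] [0.119  0.0092 0.005 ] L edge [0.0579 0.0463 0.005 ] [0.1191 0.0459 0.005 ]
fence [0.0871 0.0531 0.    ] [ 0.1542  0.0538 -0.    ] [ 0.1548 -0.0186  0.    ] [0.0872 0.0628 0.    ] win [0.0819 0.0286 0.005 ]
```

```bash
python3 - <<'E'
from h import *
robot.grip(0.0)
D=.173
p,o=pose(st(.097,-.0125,.012),YAW,d=D)
robot.servo_line(p,ori=o,rate=.12);robot.pause(.15)
hit=robot.servo_line(so()[0]+[0,0,-.014],rate=.015,stop_force=1.5)
z=ts(cpos(D));print('touch',hit,z,robot.state()['time'])
robot.servo_line(so()[0]+[0,0,.0017],rate=.02);robot.pause(.1)
f0=np.array(robot.state()['ft_force'])
hit=robot.servo_line(so()[0]+np.array([*(.024*SY),0]),rate=.02,stop_force=2.0)
s=robot.state();print(hit,ts(cpos(D)),(s['ft_force']-f0)[:2]@SY,s['time'],s['gripper_width'])
cc=cam('wrist');save('wrist','w7.png');np.savez('w7.npz',*cc)
E
```

```text
touch True [ 0.09664893 -0.0123018  -0.00166747] 16.1417
True [ 0.09641035  0.00867385 -0.00023027] -0.43264016255294446 17.4583 -9.317903183991137e-05
```

View pics/w7.png

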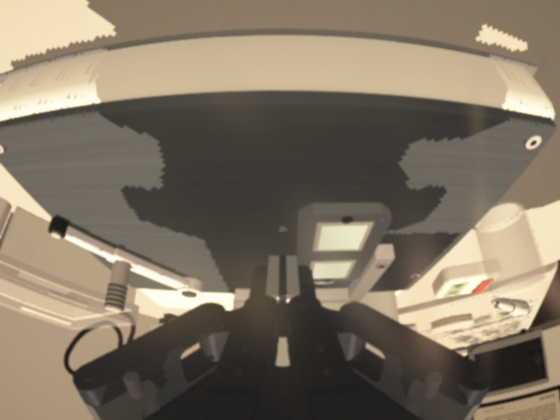

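```bash
python3 - <<'E'
from h import *
a=cv2.imread('pics/w7.png')
cv2.imwrite('pics/w7z.png',cv2.resize(a[190:310,250:420],None,fx=4.7,fy=4.7,interpolation=cv2.INTER_CUBIC))
print(robot.state()['ft_force'],ts(cpos(.173)))
E
```

```text
[ 1.1108612  -0.99942336  0.84438985] [ 0.09644247  0.00869507 -0.0002797 ]
```

View pics/w7z.png

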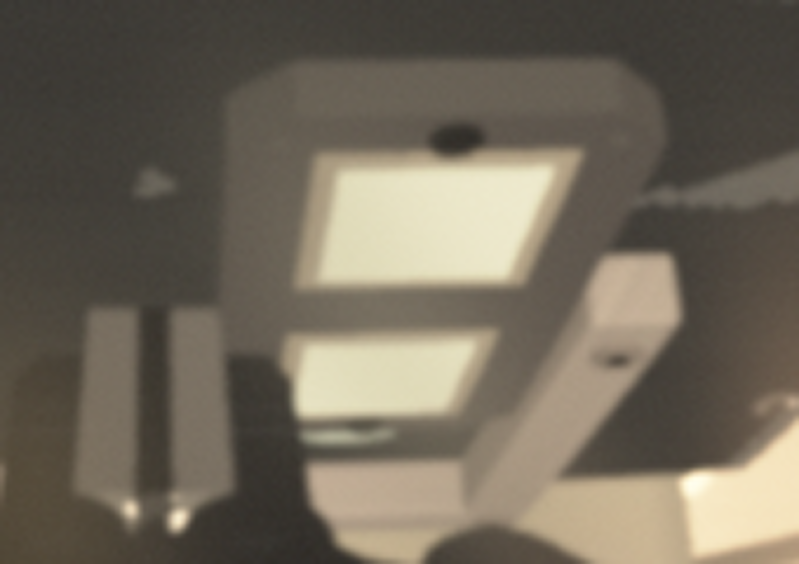

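```bash
sed -i 's/^LL=.*/LL=np.radians(40);DC=0.171/' h.py; python3 - <<'E'
from h import *
p,R=so()
robot.servo_line(p+np.array([*(-.006*SY),0]),rate=.05)
p,R=so();robot.servo_line(p-.07*R[:,2],rate=.15)
p,o=pose(st(.034,.035,.010),YAW,d=DC);robot.servo_line(p,ori=o,rate=.12)
p,o=pose(st(.034,.035,.0015),YAW,d=DC);robot.servo_line(p,ori=o,rate=.05);robot.pause(.15)
f0=np.array(robot.state()['ft_force'])
hit=robot.servo_line(so()[0]+np.array([*(.030*SX),0]),rate=.03,stop_force=3.0)
s=robot.state();print(hit,ts(cpos(DC)),s['ft_force']-f0,s['time'])
cc=cam('wrist');save('wrist','w8.png');np.savez('w8.npz',*cc)
E
```

```text
False [0.06396442 0.03489133 0.00168351] [-0.27281882 -0.21063956 -0.94610527] 20.65
```

View pics/w8.png

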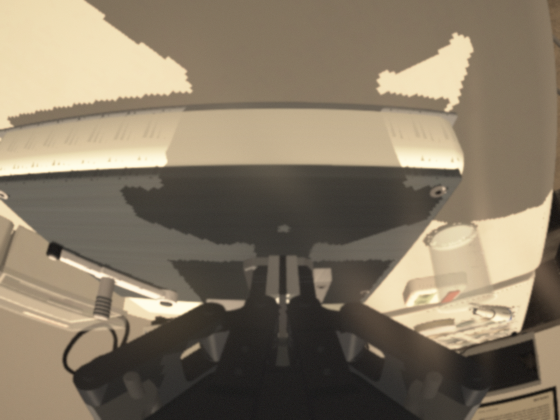

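```bash
python3 - <<'E'
from h import *
f0=np.array(robot.state()['ft_force'])
hit=robot.servo_line(so()[0]+np.array([*(.016*SX),0]),rate=.015,stop_force=3.0)
s=robot.state();print(hit,ts(cpos(DC)),s['ft_force']-f0,s['time'])
p,R=so();robot.servo_line(p-.05*R[:,2],rate=.12);robot.pause(.15)
cc=cam('wrist');save('wrist','w9.png');np.savez('w9.npz',*cc)
a=cv2.imread('pics/w9.png');cv2.imwrite('pics/w9z.png',cv2.resize(a[190:310,210:380],None,fx=4.7,fy=4.7,interpolation=cv2.INTER_CUBIC))
E
```

```text
True [0.0717457  0.03483221 0.00148761] [-3.01814997 -3.65537643  5.6376481 ] 21.325
```

View pics/w9z.png

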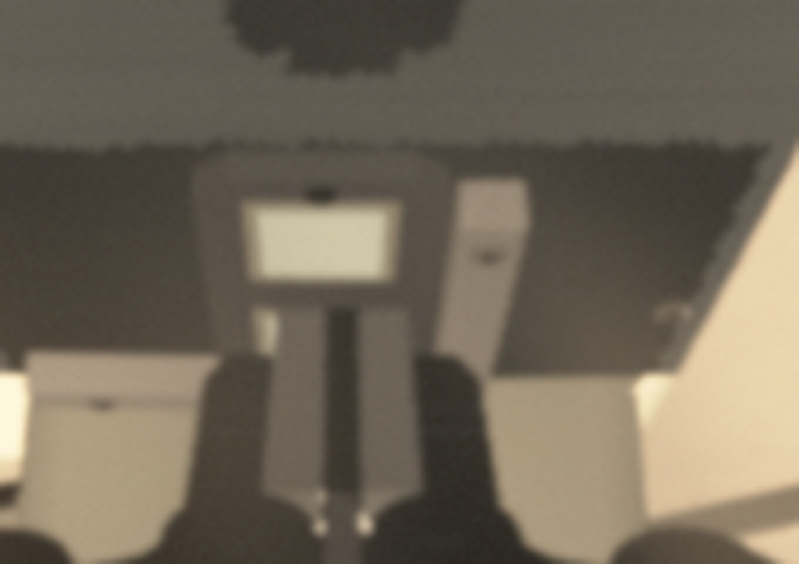

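```bash
python3 - <<'E'
from h import *
d=np.load('w9.npz');c=[d[k] for k in d.files]
Q=lambda p,h:ts(plane(c,(210+(p[0]+.5)/4.7-.5,190+(p[1]+.5)/4.7-.5),.04+h,True)).round(4)
print('end base',Q((235,155),0),Q((415,155),0),'end top',Q((235,190),.005),Q((405,190),.005))
print('R edge',Q((195,190),.0),Q((218,330),.0),'L edge top',Q((450,205),.005),Q((434,330),.005))
print('fence',Q((460,181),0),Q((524,181),0),Q((455,236),.008),Q((524,236),.008),'Fback',Q((29,352),0),Q((215,354),0))
E
```

```text
end base [0.079 0.022 0.   ] [0.079  0.0465 0.    ] end top [0.0798 0.0221 0.005 ] [0.0798 0.0451 0.005 ]
R edge [0.0894 0.0156 0.    ] [0.1421 0.0152 0.    ] L edge top [0.0843 0.0515 0.005 ] [0.1299 0.0518 0.005 ]
fence [0.0867 0.0532 0.    ] [0.0868 0.0623 0.    ] [0.088  0.0523 0.008 ] [0.0881 0.062  0.008 ] Fback [ 0.1541 -0.0205 -0.    ] [0.1536 0.0138 0.    ]
```

```bash
python3 - <<'E'
from h import *
p,R=so();robot.servo_line(p+np.array([*(-.039*SY),.012]),rate=.12)
p,o=pose(st(.101,-.004,.0015),YAW,d=DC);robot.servo_line(p,ori=o,rate=.08);robot.pause(.15)
f0=np.array(robot.state()['ft_force'])
hit=robot.servo_line(so()[0]+np.array([*(.018*SY),0]),rate=.015,stop_force=4.0)
s=robot.state();print(hit,ts(cpos(DC)),s['ft_force']-f0,s['time'])
cc=cam('wrist');save('wrist','w10.png');np.savez('w10.npz',*cc)
p,R=so();robot.servo_line(p+np.array([*(-.006*SY),0]),rate=.05)
p,R=so();robot.servo_line(p-.05*R[:,2],rate=.12);robot.pause(.15)
print(robot.state()['time'])
cc=cam('wrist');save('wrist','w11.png');np.savez('w11.npz',*cc)
a=cv2.imread('pics/w10.png');cv2.imwrite('pics/w10z.png',cv2.resize(a[190:310,250:420],None,fx=4.7,fy=4.7,interpolation=cv2.INTER_CUBIC))
a=cv2.imread('pics/w11.png');cv2.imwrite('pics/w11z.png',cv2.resize(a[180:300,230:400],None,fx=4.7,fy=4.7,interpolation=cv2.INTER_CUBIC))
E
```

```text
True [0.10087438 0.00886971 0.00177377] [ 3.19594301 -0.45949335  0.04992965] 24.7333
25.775
```

View pics/w11z.png

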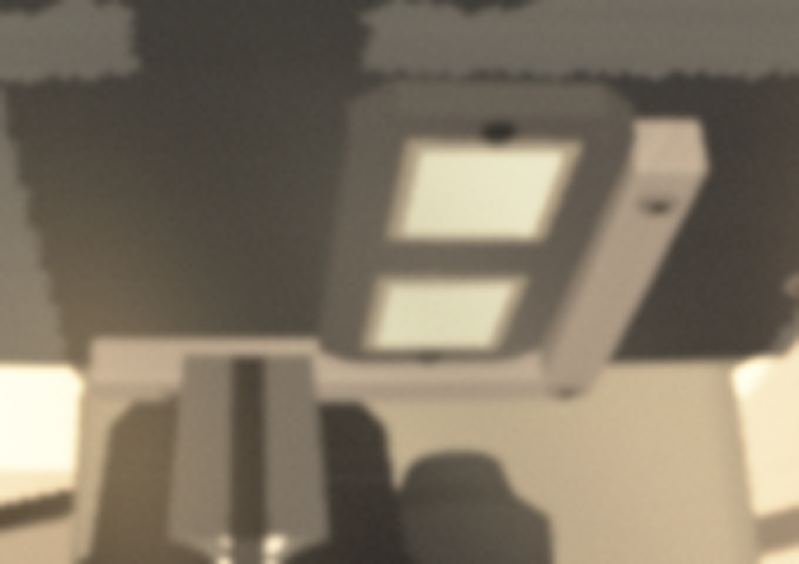

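View pics/w10z.png

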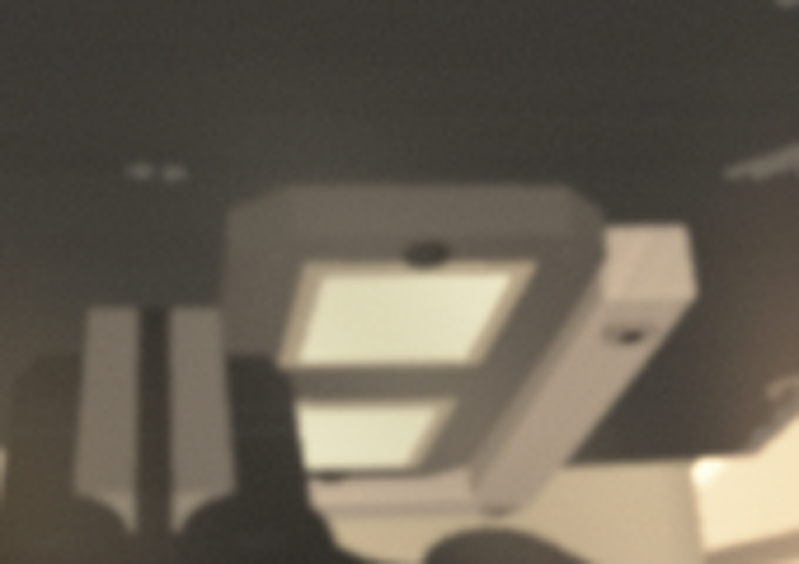

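```bash
python3 - <<'E'
from h import *
d=np.load('w11.npz');c=[d[k] for k in d.files]
Q=lambda p,h:ts(plane(c,(230+(p[0]+.5)/4.7-.5,180+(p[1]+.5)/4.7-.5),.04+h,True)).round(4)
print('end base',Q((395,80),0),Q((600,82),0),'end top',Q((400,118),.005),Q((590,120),.005),'inner end',Q((350,352),.005),Q((520,357),.005))
print('R edge base',Q((349,110),.0),Q((322,340),.0),'L edge top',Q((630,150),.005),Q((555,330),.005))
print('fence',Q((636,120),0),Q((700,120),0),Q((640,172),.008),Q((706,172),.008),'Fback',Q((92,338),0),Q((315,340),0))
# holder finger w8 view
d=np.load('w8.npz');c=[d[k] for k in d.files]
a=cv2.imread('pics/w8.png');cv2.imwrite('pics/w8z.png',cv2.resize(a[230:330,35:195],None,fx=5,fy=5,interpolation=cv2.INTER_CUBIC))
E
```

```text
end base [0.0775 0.022  0.    ] [0.0778 0.0473 0.    ] end top [0.0781 0.0224 0.005 ] [0.0786 0.0455 0.005 ] inner end [0.1481 0.0206 0.005 ] [0.151  0.0484 0.005 ]
R edge base [0.0843 0.0169 0.    ] [0.1547 0.0166 0.    ] L edge top [0.0856 0.0521 0.005 ] [0.1405 0.0523 0.005 ]
fence [0.0866 0.0538 0.    ] [0.0866 0.0623 0.    ] [0.0859 0.0531 0.008 ] [0.086  0.0617 0.008 ] Fback [ 0.1541 -0.0211  0.    ] [0.1547 0.0154 0.    ]
```

View pics/w8z.png

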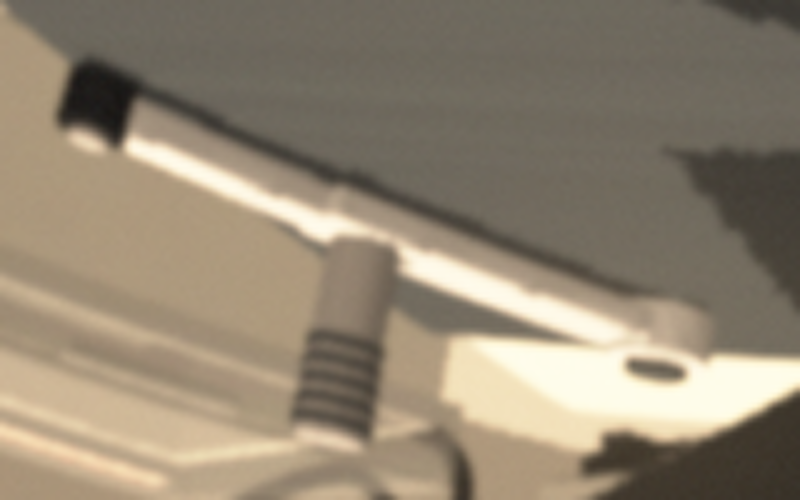

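```bash
python3 - <<'E'
from h import *
d=np.load('w8.npz');c=[d[k] for k in d.files]
Q=lambda p,h:ts(plane(c,(35+(p[0]+.5)/5-.5,230+(p[1]+.5)/5-.5),.04+h,True)).round(4)
pt=Q((332,438),.033);pv=Q((655,368),.011);ro=Q((92,140),.009)
print('post top',pt,'base',Q((363,250),.007),'pivot',pv,'roller',ro,Q((92,140),.007))
v=(ro-pv)[:2];print(np.linalg.norm(v),np.degrees(np.arctan2(v[1],v[0]))%360,np.linalg.norm((pt-pv)[:2]))
F=np.array([.1543,.053]);seat=F-[.038,.018];piv=seat+[.0246,-.0826];print('pred pivot',piv)
E
```

```text
post top [ 0.0909 -0.0691  0.033 ] base [ 0.0986 -0.0743  0.007 ] pivot [ 0.1305 -0.0438  0.011 ] roller [ 0.0618 -0.0919  0.009 ] [ 0.0671 -0.0967  0.007 ]
0.083864772103667 214.99761712923473 0.046992020599246426
pred pivot [ 0.1409 -0.0476]
```

```bash
python3 - <<'E'
from h import *
d=np.load('w4.npz');c=[d[k] for k in d.files]
s=cam('side')
for z in(0,.03,.06):
    print(z,'side',[ts(plane(s,(200+x/4,130+y/4),z)).round(3)[:2] for x,y in((572,558),(585,505),(638,385))],'w4',[ts(plane(c,p,z,True)).round(3)[:2] for p in((88,222),(128,160),(157,165),(217,228))])
E
```

```text
0 side [array([ 0.102, -0.188]), array([ 0.141, -0.15 ]), array([ 0.258, -0.064])] w4 [array([ 0.277, -0.428]), array([ 0.085, -0.235]), array([ 0.1  , -0.192]), array([ 0.302, -0.137])]
0.03 side [array([ 0.081, -0.211]), array([ 0.119, -0.175]), array([ 0.231, -0.092])] w4 [array([ 0.223, -0.384]), array([ 0.05 , -0.211]), array([ 0.064, -0.172]), array([ 0.245, -0.123])]
0.06 side [array([ 0.06 , -0.234]), array([ 0.097, -0.199]), array([ 0.204, -0.119])] w4 [array([ 0.169, -0.34 ]), array([ 0.015, -0.186]), array([ 0.028, -0.152]), array([ 0.188, -0.108])]
```

```bash
python3 - <<'E'
import cv2
a=cv2.imread('pics/w4.png');cv2.imwrite('pics/w4x.png',cv2.resize(a[130:280,40:240],None,fx=4,fy=4,interpolation=cv2.INTER_CUBIC))
E
```

```text
(no output)
```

View pics/w4x.png

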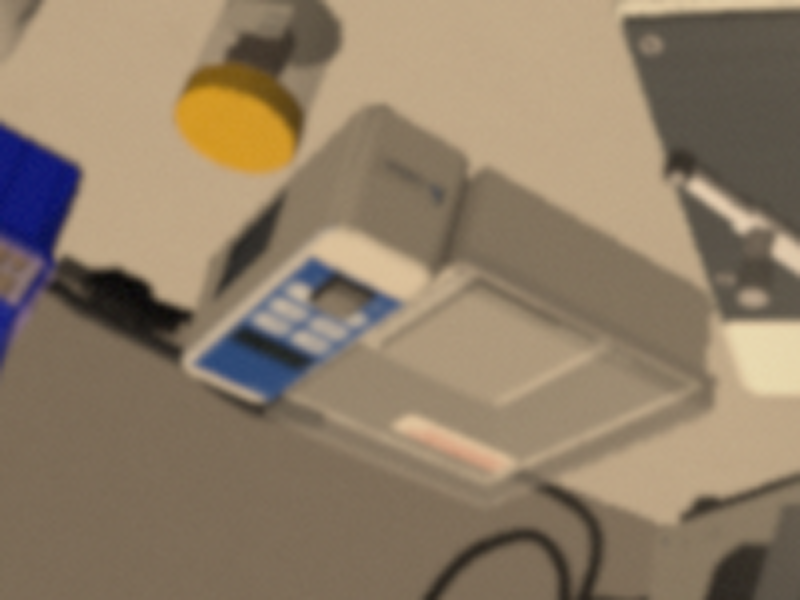

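```bash
python3 - <<'E'
from h import *
for i,(x,y,h,r) in enumerate(((.05,-.05,.065,.15),(.085,-.102,.055,.15),(.098,-.102,.014,.06))):
    p,o=pose(st(x,y,h),YAW,d=DC);robot.servo_line(p,ori=o,rate=r)
robot.pause(.15)
f0=np.array(robot.state()['ft_force'])
p,o=pose(st(.093,-.060,.014),YAW,d=DC);hit=robot.servo_line(p,ori=o,rate=.03,stop_force=9)
s=robot.state();print(hit,ts(cpos(DC)),s['ft_force']-f0,((s['ft_force']-f0)[:2]@SX,(s['ft_force']-f0)[:2]@SY),s['time'])
cc=cam('wrist');save('wrist','w12.png');np.savez('w12.npz',*cc)
E
```

```text
True [ 0.09580516 -0.09195624  0.01402836] [-0.19990419 -0.58844586  0.33147016] (np.float64(-0.5845986340992468), np.float64(-0.21089015142768094)) 28.6
```

View pics/w12.png

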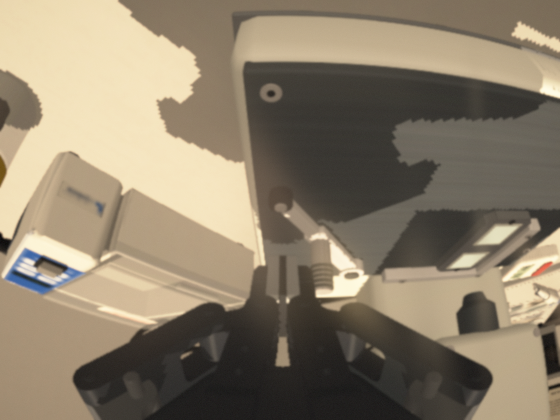

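```bash
python3 - <<'E'
from h import *
f0=np.array(robot.state()['ft_force'])
p,o=pose(st(.092,-.060,.014),YAW,d=DC);hit=robot.servo_line(p,ori=o,rate=.025,stop_force=14)
s=robot.state();f=s['ft_force']-f0;print(hit,ts(cpos(DC)),f,(f[:2]@SX,f[:2]@SY),s['time'])
cc=cam('wrist');save('wrist','w13.png');np.savez('w13.npz',*cc)
E
```

```text
False [ 0.09210593 -0.05975392  0.0139383 ] [0.67731009 1.37195555 0.33938659] (np.float64(1.494771296549707), np.float64(0.32660337651372706)) 30.0667
```

View pics/w13.png

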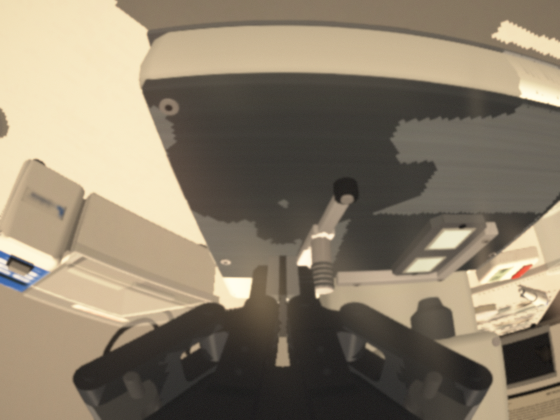

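```bash
python3 - <<'E'
from h import *
p,o=pose(st(.097,-.037,.014),YAW,d=DC);hit=robot.servo_line(p,ori=o,rate=.025,stop_force=14)
f0=np.array(robot.state()['ft_force']);print(hit,f0,ts(cpos(DC)))
p,o=pose(st(.105,-.014,.014),YAW,d=DC);hit=robot.servo_line(p,ori=o,rate=.01,stop_force=5)
s=robot.state();f=s['ft_force']-f0;print(hit,ts(cpos(DC)),f,(f[:2]@SX,f[:2]@SY),s['time'])
cc=cam('wrist');save('wrist','w14.png');np.savez('w14.npz',*cc)
E
```

```text
False [ 5.71887416  0.0937104  -1.36042   ] [ 0.09745112 -0.03717447  0.0142371 ]
True [ 0.09993804 -0.03197918  0.01435194] [-3.18011085 -1.7446725   0.02412065] (np.float64(-3.3475035507305497), np.float64(1.39685616242407)) 32.2667
```

View pics/w14.png

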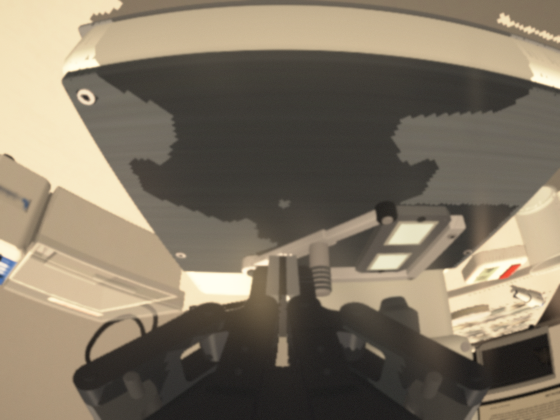

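```bash
python3 - <<'E'
import cv2
a=cv2.imread('pics/w14.png');cv2.imwrite('pics/w14z.png',cv2.resize(a[190:310,300:480],None,fx=4.4,fy=4.4,interpolation=cv2.INTER_CUBIC))
E
```

```text
(no output)
```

View pics/w14z.png

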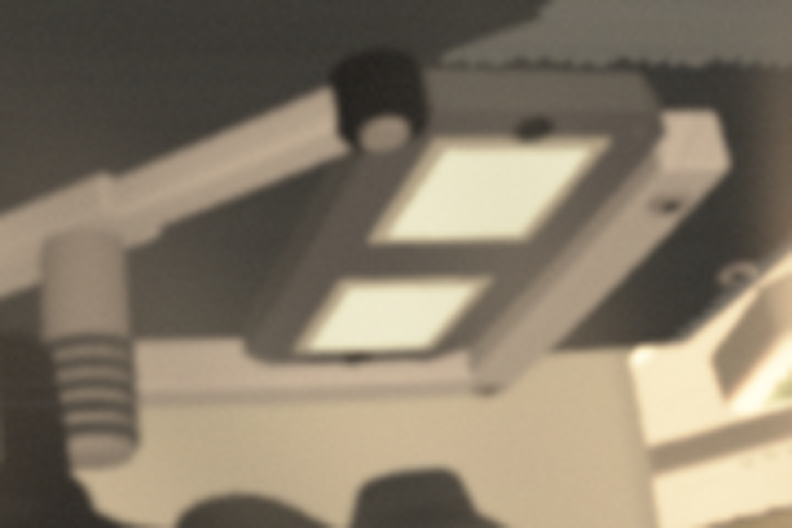

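```bash
python3 - <<'E'
from h import *
d=np.load('w14.npz');c=[d[k] for k in d.files]
Q=lambda p,h:ts(plane(c,(300+(p[0]+.5)/4.4-.5,190+(p[1]+.5)/4.4-.5),.04+h,True)).round(4)
print('post top',Q((103,452),.033),'roller top',Q((385,132),.009),Q((385,132),.007),Q((385,132),.012),'roller base',Q((378,60),0))
print('slide end base',Q((440,68),0),Q((640,75),0),'fence',Q((665,112),0),Q((720,112),0),'R base',Q((250,345),0))
pv=np.array([.1409,-.0476])
for a in(135,138,141,145):print(a,pv+.05*np.array([np.cos(np.radians(a)),np.sin(np.radians(a))]),pv+.09*np.array([np.cos(np.radians(a)),np.sin(np.radians(a))]))
# pivot seen at w14 full image
print('pivot',ts(plane(c,(251,263),.051,True)).round(4))
E
```

```text
post top [ 0.0999 -0.0121  0.033 ] roller top [0.0746 0.0145 0.009 ] [0.0782 0.0158 0.007 ] [0.0692 0.0124 0.012 ] roller base [0.0757 0.0155 0.    ]
slide end base [0.0771 0.0228 0.    ] [0.0784 0.0475 0.    ] fence [0.0865 0.0547 0.    ] [0.0866 0.0626 0.    ] R base [0.1566 0.0183 0.    ]
135 [ 0.10554466 -0.01224466] [0.07726039 0.01603961]
138 [ 0.10374276 -0.01414347] [0.07401697 0.01262175]
141 [ 0.1020427  -0.01613398] [0.07095686 0.00903884]
145 [ 0.0999424  -0.01892118] [0.06717632 0.00402188]
pivot [ 0.1188 -0.0477  0.011 ]
```

```bash
python3 - <<'E'
from h import *
robot.pause(.1)
f0=np.array(robot.state()['ft_force']);print(f0,ts(cpos(DC)))
hit=robot.servo_line(so()[0]+np.array([*(.004*SY),0]),rate=.006,stop_force=6)
s=robot.state();f=s['ft_force']-f0;print(hit,ts(cpos(DC)),f,(f[:2]@SX,f[:2]@SY),s['time'])
cc=cam('wrist');save('wrist','w15.png');np.savez('w15.npz',*cc)
a=cv2.imread('pics/w15.png');cv2.imwrite('pics/w15z.png',cv2.resize(a[190:310,300:480],None,fx=4.4,fy=4.4,interpolation=cv2.INTER_CUBIC))
E
```

```text
[ 2.37763405 -0.22870696 -0.67159798] [ 0.09987524 -0.03200026  0.01425453]
True [ 0.09965656 -0.03201944  0.01433305] [ 1.20728015 -0.18543627 -0.71069064] (np.float64(0.6082752099270627), np.float64(-1.059204059702969)) 32.875
```

View pics/w15z.png

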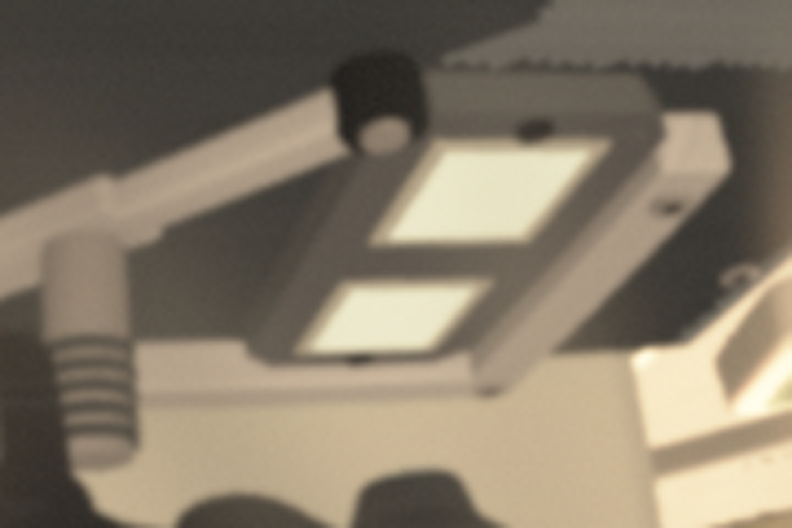

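```bash
python3 - <<'E'
from h import *
hit=robot.servo_line(so()[0]+np.array([*(.003*(SY*.8+SX*.6)),0]),rate=.005,stop_force=11)
s=robot.state();print(hit,ts(cpos(DC)),s['ft_force'],s['time'])
robot.pause(.3);print(ts(cpos(DC)),robot.state()['ft_force'])
cc=cam('wrist');save('wrist','w16.png')
a=cv2.imread('pics/w16.png');cv2.imwrite('pics/w16z.png',cv2.resize(a[190:310,300:480],None,fx=4.4,fy=4.4,interpolation=cv2.INTER_CUBIC))
E
```

```text
False [ 0.10050118 -0.03147888  0.01434181] [ 1.87218337e+00 -9.64840458e+00 -1.93878519e-03] 33.6833
[ 0.10050458 -0.03146207  0.01432672] [  1.29208601 -11.1512665   -0.37310846]
```

View pics/w16z.png

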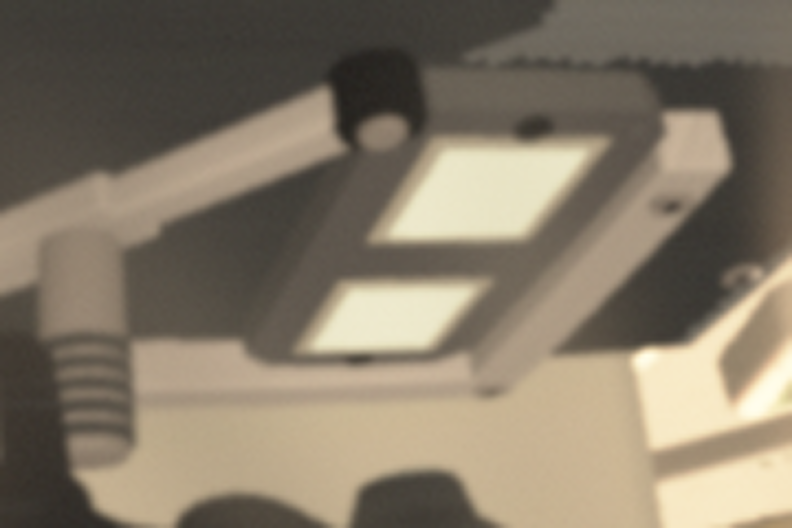

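The arm pressed steadily with 11 N and barely moved, so the roller is bearing on the slide. I'll back off, check and hand in.

```bash
python3 - <<'E'
from h import *
p,R=so();robot.servo_line(p+np.array([*(-.012*SY),0]),rate=.05)
p,R=so();robot.servo_line(p-.11*R[:,2],rate=.12);robot.pause(.3)
print(robot.state()['time'],robot.state()['ft_force'])
cc=cam('wrist');save('wrist','w17.png');np.savez('w17.npz',*cc);save('side','s17.png')
a=cv2.imread('pics/w17.png');cv2.imwrite('pics/w17z.png',cv2.resize(a[150:285,240:420],None,fx=4.4,fy=4.4,interpolation=cv2.INTER_CUBIC))
E
```

```text
35.8167 [ 0.13639635 -0.32411852  0.58661349]
```

View pics/w17z.png

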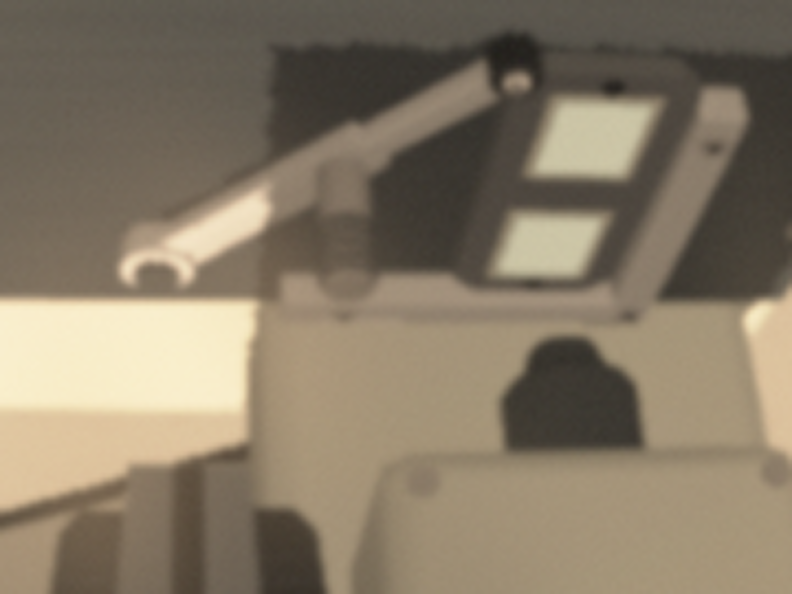

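View pics/s17.png

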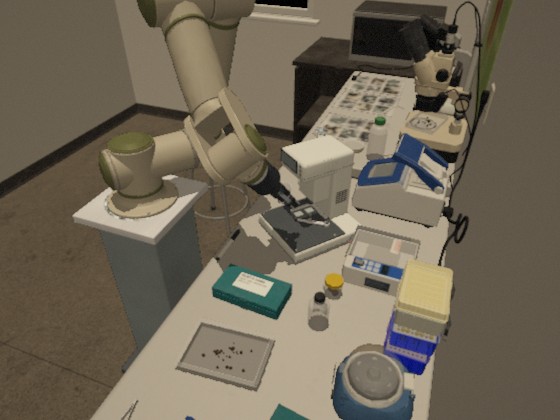

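```bash
python3 - <<'E'
from h import *
d=np.load('w17.npz');c=[d[k] for k in d.files]
Q=lambda p,h:ts(plane(c,(240+(p[0]+.5)/4.4-.5,150+(p[1]+.5)/4.4-.5),.04+h,True)).round(4)[:2]
W=[Q(p,.005) for p in((547,96),(666,97),(633,179),(524,179),(510,211),(613,211),(588,281),(486,280))]
print(W,np.mean(W,0));dg=lambda v:np.degrees(np.arctan2(v[1],v[0]))
print('ang',dg(W[7]-W[0]),dg(W[6]-W[1]),'fence',Q((700,88),0),Q((742,88),0),'back fence',Q((283,272),0),Q((455,274),0),'pivot',Q((155,272),.011),'roller top',Q((516,82),.009),'end',Q((560,55),0),Q((670,57),0))
print(robot.state()['time'])
E
```

```text
[array([0.0843, 0.0228]), array([0.0838, 0.0453]), array([0.1101, 0.0457]), array([0.1106, 0.0236]), array([0.1219, 0.0229]), array([0.1216, 0.0444]), array([0.1495, 0.0458]), array([0.1491, 0.0227])] [0.1163625 0.03415  ]
ang -0.08841934263874986 0.43603252214702787 fence [0.0872 0.054 ] [0.0868 0.0625] back fence [ 0.1543 -0.0209] [0.155  0.0172] pivot [ 0.1359 -0.0481] roller top [0.0755 0.015 ] end [0.0788 0.0248] [0.0784 0.0456]
35.9167
```

```bash
python3 - <<'E'
from h import *
robot.finish_job()
E
```

```text
the job is handed in; nothing more can be done
```

The slide is home in the corner with the holder finger swung in against it, and I handed the job in at about 36 s. The hand-in gives no verdict.

**What I did:**
- I gripped the slide near its outer end with the tool leaning back 40° and laid it flat on the stage in front of the fences.
- With closed fingertips I pushed it to the side fence, then the back fence, then the side fence again. These pushes stopped on contact at 2 to 4 N limits; the highest reading after a stop was about 7 N in total.
- I then pushed the post until the roller stopped on the clipped corner. It moved less than 1 mm under a steady 11 N. After that I backed the arm clear.

**Last checks (wrist camera):**
- **Slide position:** its centre is 38.2 mm from the back fence (38 expected) and 18.8 mm from the side fence (18 expected). It is about 0.2° off square.
- **Roller:** the camera put it about 2 mm from its predicted contact point. That is within the camera's accuracy, and the blocked push agrees it is bearing on the slide. The joint angle was not measured directly.
- **Other things:** the slide box and bystanders look unmoved in the side view, checked by eye only.

**What went wrong or disagreed:** the first contact with the post tripped the 9 N stop early, so I carried on more slowly. The camera also measured the stage front edge as 4 to 5 mm shorter than given, and the distance from it to the back fence as 3 to 5 mm longer. I used the fences as the reference instead.

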